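# Clamp the blank with the square key

## Task

Clamp the square wooden blank in its fixture: take the blue-handled square key (not the yellow-handled one) out of the key stand, push it fully down into the square socket of the swing clamp and turn the key clockwise, seen from above, as far as it goes, so that the red clamp arm lies over the blank. Leave the key standing in the socket and the blank where it lies.

Things in the scene. Friction and masses are not known exactly. Their poses are not given: they have to be found in the camera images.
- square_key: Steel key, blue T handle, 80-160 g, loose, upright in a 30 mm well of a 64x150x40 mm stand; yellow decoy 90 mm beside it, bars in line. Origin: centre of the collar's underside, z up. Collar 44x44x5. Above: 16 mm stem, then grip bar 58 long (key x) by 14 thick (y), 27 to 51 above origin. Below: square shank 20x20, 28 long, sides along x and y, its last 10 mm tapering to a 10 mm tip.
- socket (a point): Centre of the socket's mouth on top of a turning steel block 60x60 mm, 46 mm above the table, on the turning axis. Hole 23 mm square, 32 deep, chamfered to 36 at the mouth. x, y along the hole's sides, turning with it; +y along the red arm (reach 98, width 18, top 13 below the mouth). Key fully in: collar rests on the block, key's origin here.
- clamp_turn (a joint): Angle of socket block and red arm, rad: 0 open, grows clockwise seen from above, to a hard stop at 1.2 where the arm lies over the blank. Starts at 0 to 0.15. Friction about 0.06 N m, no spring: stays where left. The square key has up to 0.16 rad of play in the socket either way, so the hand must turn that much further.
- blank: Loose square wooden blank 66x66x8 mm, lying flat between low rails on the fixture's fixed aluminium base plate (120x220x12 mm), 110 mm from the turning axis. Origin: centre of its underside, 12 mm above the table.
Mind the look-alikes: they are no part of the job. Leave any orange look-alike of the square_key alone.

How it is judged (in metres and radians):
On the way, in this order (a step that is already met when the one before it is completed fails the run):
1. the square key is fully down in the socket while the clamp is still open (horizontal distance between square_key and socket below 0.006 m and z of square_key in the frame of socket below 0.006 m and value of joint clamp_turn below 0.6 rad), for 0.2 s.
2. the fingers, on the key, have turned the clamp to 1.0 rad or more (horizontal distance between square_key and socket below 0.008 m and z of square_key in the frame of socket below 0.01 m and value of joint clamp_turn above 1 rad and contact force between the fingers and square_key above 1 N), for 0.1 s.
At the end, for the whole second after the job is handed in: Clamp turned to at least 1.0 rad (stop at 1.2); square key at rest in the socket, within 8 mm of its axis, 10 mm of fully down and 0.2 rad of upright; blank within 12 mm of where it lay at the start (value of joint clamp_turn above 1 rad and horizontal distance between square_key and socket below 0.008 m and z of square_key in the frame of socket below 0.01 m and angle between square_key's own z axis and vertical below 0.2 rad and linear speed of square_key below 0.02 m/s and distance of blank from where it was at the start of the episode below 0.012 m); the robot touches nothing.
It also fails if it takes over 42 s, if anything falls off the work surface, if the arm or the gripper's body presses on something with over 40 N, if the wrist force passes 120 N, or if a joint passes its speed limit or range.

## Robot

A 6-joint arm with a two-finger parallel gripper is mounted at the origin on a cart in front of the work surface, level with it; the furniture and walls round the work are solid. World frame = base frame: x ahead of the robot, y to its left, z up, the work surface at z = 0. Lengths are in mm, angles in degrees, forces in N, time in s.
With the tool pointing down it reaches from about 350 to 850 mm from the base axis. Payload 8.1 kg.
Tool frame: the origin (TCP) lies at the very end of the fingers, on their centre line; the grasp point (between the pads) lies 19 mm behind it; z points along the fingers, y is the direction in which the jaws open and shut (so a half turn about z gives the same grasp; the last joint's range is limited). The gripper opens to 85 mm and grips with 20 to 120 N. Pads are 22 mm wide; open, the fingers measure 114 mm over their backs; the gripper's body (76 mm by 85 mm) begins 54 mm behind the grasp point. The pads swing forward as they close: fully open they stand 13 mm farther back than shut.
Start: joints at [-70.038, 7.471, 85.268, -0, 87.261, -4.893], TCP at [252.213, -544.42, 192.192] pointing down, gripper open.
Joint ranges: [-169.43, 169.43], [-51.17, 129.36], [1.28, 143.12], [-76.62, 256.62], [0, 156.53], [-152.29, 152.29]. Speed limits (degrees/s): [136.94, 136.94, 159.86, 180, 180, 180].

## Interface

Orientations are given as [roll, pitch, yaw] about the fixed x, y, z axes, in that order (R = Rz(yaw) Ry(pitch) Rx(roll)).
In Python, from bench import sensors, viewer, job gives the robot as it stands.
- The arm moves only by the shell command python3 -m pendant 'ROWS' [FORCE]. ROWS is JSON, one flat list of numbers, 5 for each row, row after row: the shift along the world's x, y, z in mm, then the turn about the world's z in rad, then the finger opening in mm, from 0 to 85.4. In form: [x, y, z, twist, hand, x, y, z, twist, hand, ...]. A call has 1 to 12 rows; each row shifts and turns the pose as measured when the row begins; what a row does not reach is not made up. A row lasts 1/12 s, in which the tool goes at most 41.7 mm and 7.16 degrees, less where a joint would pass 70% of its speed; a pose out of reach is approached as far as the arm can. A call with a gripper value outside its range is refused whole. The fingers move at their own pace and stop on an object; FORCE is the grip in N (left out, the last holds). Time passes only in rows, so rows that do not move let the fingers close. It gives the time, the measured TCP pose, the force and the opening at its end, in the units of the state.
- sensors.sense(): the state, without advancing time (a new reading comes with each control period).
- viewer.snapshot(name): name is "scene" or "top" or "wrist"; returns a dict with "frame" (384x512x3 uint8, blue, green, red), "z_map" (384x512 float32, mm along the optical axis (not along the pixel's ray), 0 where there is no reading), "fx", "fy", "cx", "cy" (pixels), "view" (4x4, takes a point from world to camera coordinates). Camera axes: x right, y down, z forward; pixel columns grow to the right and rows downward; lengths in mm; the calibration is good to about 2 mm. A picture is of the moment at which its call begins.
- job.hand_in(): hands the job in, once; it reports no verdict.
The state is a dict: "time": time; "joint_pos": joint angles; "qd": joint speeds; "joint_efforts": joint torques, N m; "tool_pos": TCP position; "tcp_rot": TCP orientation; "ft_force": force on the tool from outside, world axes, zero at the start; "wrist_torque": the same for the moment, N m; "finger_gap": finger opening in mm.
Only numpy, scipy, OpenCV 4.12 (cv2) and the standard library are available. Lean on these libraries where they do the work, as an engineer would, in place of code of your own. Each camera call takes 0.05 s, during which the arm holds its last target.

## Working session

There is one attempt and no reset: what is moved stays moved. The work goes in short steps, Python scripts to look and compute and a shell command to move; the robot and the scene stay as the last step left them, time stands still between calls to the robot, and variables do not carry over. Pictures are saved under pics/ and viewed, and the job is handed in when it is done.

```bash
ls; mkdir -p pics; python3 - <<'E'
from bench import sensors, viewer
import cv2,numpy as np
s=sensors.sense();print(s)
for n in ["scene","top","wrist"]:
    d=viewer.snapshot(n);cv2.imwrite(f"pics/{n}0.png",d["frame"]);np.savez(f"{n}0.npz",**d)
    print(n,d["fx"],d["cx"],d["cy"],np.round(d["view"],3).tolist())
E
```

```text
pics
{'time': 0.0, 'joint_pos': array([-7.00400451e+01,  7.51625819e+00,  8.53304541e+01, -2.76719589e-03,
        8.72622090e+01, -4.89291332e+00]), 'qd': array([ 0.00244126,  0.09227655, -0.01593291,  0.01999439, -0.07977287,
        0.01702035]), 'joint_efforts': array([ 2.73893005e-03, -5.69383013e+01, -5.00560176e+01,  2.42532060e-04,
        1.46260142e-02, -2.67733560e-05]), 'tool_pos': array([ 251.95843801, -543.82865891,  191.12126628]), 'tcp_rot': array([-1.79891240e+02, -6.53658608e-03,  2.48529969e+01]), 'ft_force': array([ 0.67991899, -0.39166163, -0.98575209]), 'wrist_torque': array([ 0.04586026, -0.03361914, -0.01922849]), 'finger_gap': 85.03834971136632}
scene 486.8667485905274 255.4710248073586 197.8794243879663 [[0.905, -0.424, 0.02, -437.373], [-0.177, -0.42, -0.89, 92.767], [0.386, 0.802, -0.456, 1018.591], [0.0, 0.0, 0.0, 1.0]]
top 478.6770290003395 263.8110720399762 206.08484861077946 [[-0.011, -1.0, 0.018, -84.04], [-0.99, 0.008, -0.139, 444.46], [0.139, -0.019, -0.99, 1045.914], [0.0, 0.0, 0.0, 1.0]]
wrist 328.4078022331576 257.4114635969334 190.17516995877617 [[0.421, -0.907, -0.002, -598.511], [-0.861, -0.4, 0.314, -41.533], [-0.285, -0.13, -0.95, 381.458], [0.0, 0.0, 0.0, 1.0]]
```

View pics/scene0.png

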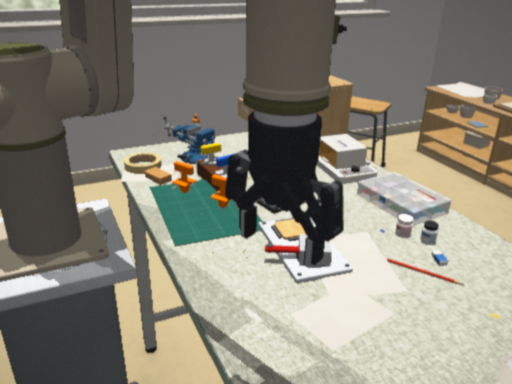

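View pics/top0.png

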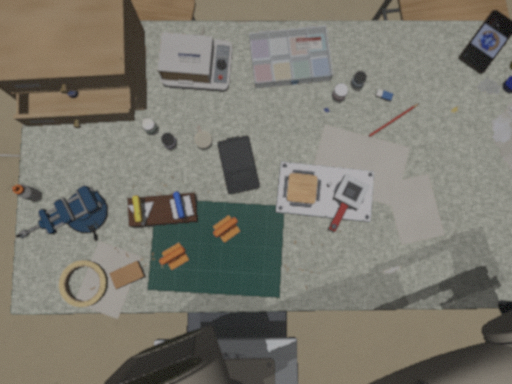

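View pics/wrist0.png

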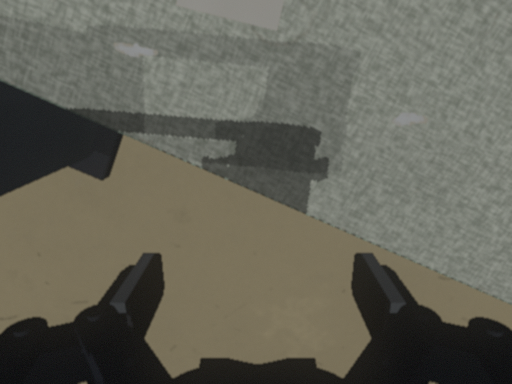

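```bash
cat > h.py <<'E'
import numpy as np
def world(d,u,v,z=None):
    """pixel -> world; by depth, or on plane z"""
    V=np.array(d["view"],float);R=V[:3,:3];t=V[:3,3]
    ray=np.array([(u-d["cx"])/d["fx"],(v-d["cy"])/d["fy"],1.])
    c=-R.T@t
    if z is None: return R.T@(ray*float(d["z_map"][int(round(v)),int(round(u))])-t)
    r=R.T@ray
    return c+r*(z-c[2])/r[2]
E
python3 - <<'E'
import cv2,numpy as np
d=np.load("top0.npz");f=d["frame"]
def crop(u0,v0,w,h,k,n): cv2.imwrite(n,cv2.resize(f[v0:v0+h,u0:u0+w],None,fx=k,fy=k,interpolation=cv2.INTER_CUBIC))
crop(120,185,85,50,9,"pics/stand.png")
crop(270,155,110,80,7,"pics/clamp.png")
E
```

```text
(no output)
```

View pics/stand.png

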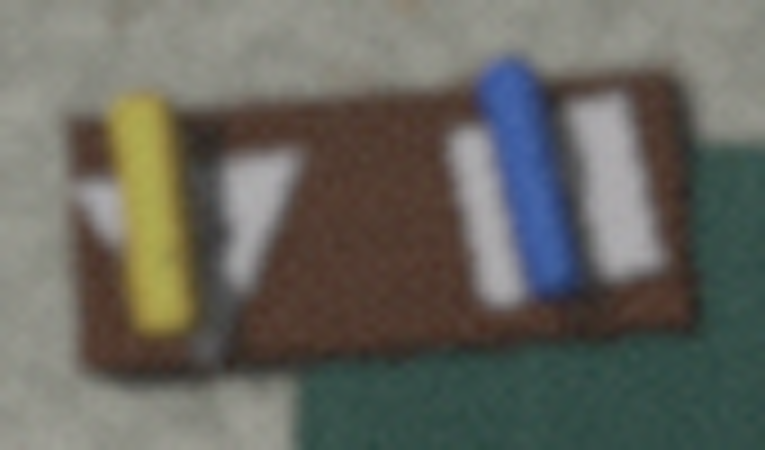

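View pics/clamp.png

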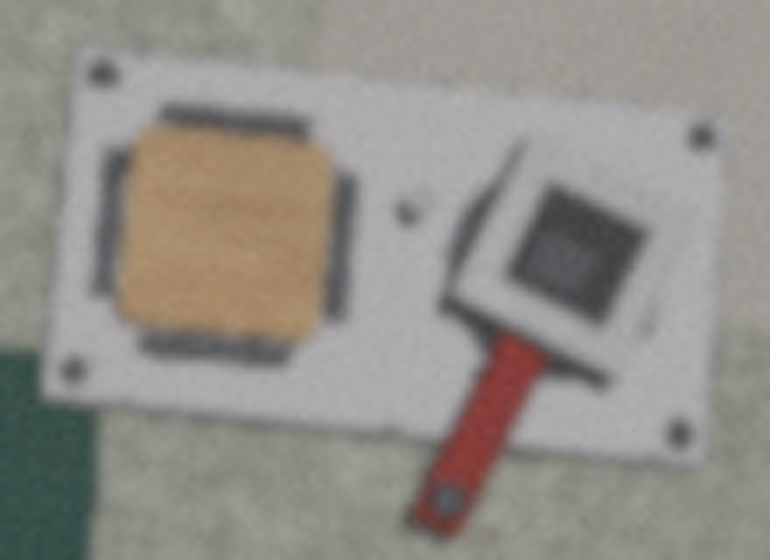

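```bash
python3 - <<'E'
import numpy as np
from h import world
d=dict(np.load("top0.npz"))
c=lambda p,o,k:((p[0]+.5)/k-.5+o[0],(p[1]+.5)/k-.5+o[1])
S=lambda p:c(p,(120,185),9); C=lambda p:c(p,(270,155),7)
for p in [(505,70),(555,285),(530,178)]:
    q=S(p);print("blue",q,world(d,*q,91),world(d,*q))
a=world(d,*S((505,70)),91);b=world(d,*S((555,285)),91);print(np.linalg.norm(a-b),np.degrees(np.arctan2(*(b-a)[[1,0]])),(a+b)/2)
for p in [(140,110),(165,325)]: print("yel",world(d,*S(p),91))
P=[world(d,*C(p),46) for p in [(557,185),(650,235),(600,325),(505,280)]]
print("sock",np.mean(P,0));
for i in range(4):
    e=P[(i+1)%4]-P[i];print(np.linalg.norm(e),np.degrees(np.arctan2(e[1],e[0])))
a=world(d,*C((520,355)),33);b=world(d,*C((437,528)),33);print("arm",a,b,np.degrees(np.arctan2(*(b-a)[[1,0]])),np.linalg.norm(b-np.mean(P,0)))
print("blank",world(d,*C((227,232)),20))
for x in [(100,72),(700,136),(73,370),(680,434)]: print(world(d,*C(x),12))
E
```

```text
blue (175.66666666666666, 192.33333333333334) [466.42499484 100.22588525  91.        ] [466.59930645 100.39492578  89.98297696]
blue (181.22222222222223, 216.22222222222223) [415.12482848  87.759403    91.        ] [415.01422079  87.61818955  91.91790372]
blue (178.44444444444446, 204.33333333333334) [440.56871852  93.96980155  91.        ] [440.57698439  93.97887629  90.94328449]
52.79318372887965 -166.34128046626626 [440.77491166  93.99264413  91.        ]
yel [457.51590556 185.87500835  91.        ]
yel [406.47200134 178.6938284   91.        ]
sock [ 473.78489631 -286.15134769   46.        ]
33.63686710257901 -119.38438065242501
33.715273262319705 149.39422914426598
33.363555966513786 63.71001392467995
35.510831169193 -30.02446988486181
arm [ 443.83120815 -268.90156087   33.        ] [ 388.15982339 -240.35775612   33.        ] 152.85490081713957 97.967883216749
blank [ 487.12437265 -176.48655117   20.        ]
[ 542.78988306 -136.25190409   12.        ]
[ 519.75244455 -335.35285443   12.        ]
[ 443.02288368 -125.74103199   12.        ]
[ 420.19915998 -324.61726606   12.        ]
```

Candidates in the top image are the blue T-bar (179,205) on its square collar, the yellow decoy (137,208) on a triangular collar, and orange look-alikes at (226,229) and (174,256). The close crop confirms blue with the square collar, so that's my choice. The socket is at about (352,191) with the red arm toward (332,230). I'll hover over the socket first to refine its position.

```bash
python3 -m pendant '[25,29,2,0.071,85,25,29,2,0.071,85,25,29,2,0.071,85,25,29,2,0.071,85,25,29,2,0.071,85,25,29,2,0.071,85,25,29,2,0.071,85,25,29,2,0.071,85,22,26,0,0.071,85,0,0,0,0,85]' 60
```

```text
time: 0.98
tool_pos: [476.9, -272.7, 203.6]
tcp_rot: [-179.6, -0.1, 62.8]
ft_force: [0.5, -0.5, 0.2]
finger_gap: 84.9
```

```bash
python3 - <<'E'
from bench import sensors, viewer
import cv2,numpy as np
d=viewer.snapshot("wrist");cv2.imwrite("pics/w1.png",cv2.resize(d["frame"],None,fx=1.5,fy=1.5));np.savez("w1.npz",**d)
s=sensors.sense();print(s["tool_pos"],s["tcp_rot"])
E
```

```text
[ 475.53667627 -274.57408801  203.59240492] [-1.79613009e+02  3.65552347e-02  6.26035687e+01]
```

View pics/w1.png

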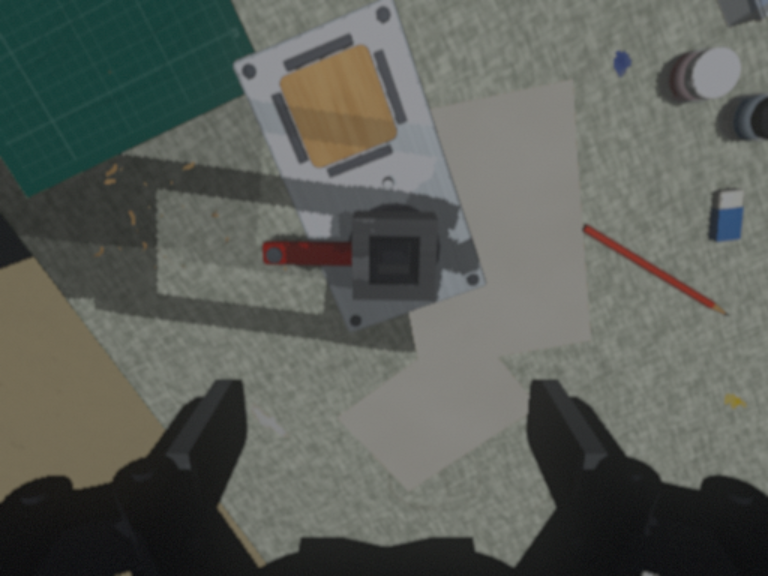

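```bash
python3 - <<'E'
import cv2,numpy as np
d=np.load("w1.npz");f=d["frame"]
v0,h,u0,w=130,90,165,140
c=cv2.resize(f[v0:v0+h,u0:u0+w],None,fx=5.7,fy=5.7,interpolation=cv2.INTER_CUBIC);c=np.clip(c.astype(float)*1.8,0,255).astype(np.uint8)
cv2.imwrite("pics/w1c.png",c);print(c.shape)
E
```

```text
(513, 798, 3)
```

View pics/w1c.png

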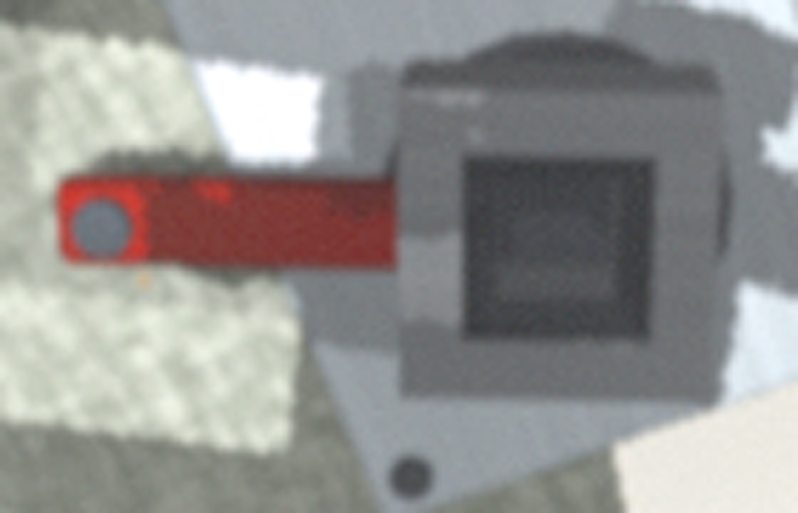

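```bash
python3 - <<'E'
import numpy as np
from h import world
d=dict(np.load("w1.npz"));k=5.7
C=lambda p:((p[0]+.5)/k-.5+165,(p[1]+.5)/k-.5+130)
for n,Q in dict(mouth=[(464,157),(656,157),(651,339),(463,339)],block=[(402,92),(722,93),(722,401),(402,396)]).items():
    P=[world(d,*C(p),46) for p in Q];print(n,np.mean(P,0))
    for i in range(4):
        e=P[(i+1)%4]-P[i];print(np.linalg.norm(e),np.degrees(np.arctan2(e[1],e[0]))%90)
b=world(d,*C((62,221)),33);print(b, b-np.mean(P,0),np.degrees(np.arctan2(*(b-np.mean(P,0))[[1,0]])))
E
python3 -m pendant '[0,32,0,-0.08,85,0,38,0,-0.08,85,0,38,0,-0.08,85,0,38,0,-0.08,85,0,38,0,-0.08,85,0,38,0,-0.08,85,0,38,0,-0.08,85,-5,38,0,-0.08,85,-10,38,0,-0.08,85,-10,38,-15,-0.08,85,-10,20,-15,-0.08,85,0,0,0,0,85]'
```

```text
mouth [ 474.72123388 -285.64484875   46.        ]
35.58047187512678 62.89851442667593
35.461785873401965 62.490863234277526
35.953916433438415 62.935260599174654
35.48946393448623 61.888238568884596
block [ 475.29963824 -285.96548671   46.        ]
58.657038316708736 62.70553997983054
60.03147883813448 64.66546640836478
61.854368472305836 61.99641102174883
59.24179026511961 61.60341630702168
[ 389.68838298 -239.71285161   33.        ] [-85.61125526  46.25263509 -13.        ] 151.6192667327443
time: 2.03
tool_pos: [433.0, 121.8, 170.4]
tcp_rot: [-179.6, 0.3, 8.0]
ft_force: [-0.3, -0.9, -0.3]
finger_gap: 84.9
```

```bash
python3 - <<'E'
from bench import sensors, viewer
import cv2,numpy as np
d=viewer.snapshot("wrist");cv2.imwrite("pics/w2.png",cv2.resize(d["frame"],None,fx=1.5,fy=1.5));np.savez("w2.npz",**d)
s=sensors.sense();print(s["tool_pos"],s["tcp_rot"])
E
```

```text
[434.14773721 120.52697497 171.61506742] [-179.62909039    0.24317378    8.26597242]
```

View pics/w2.png

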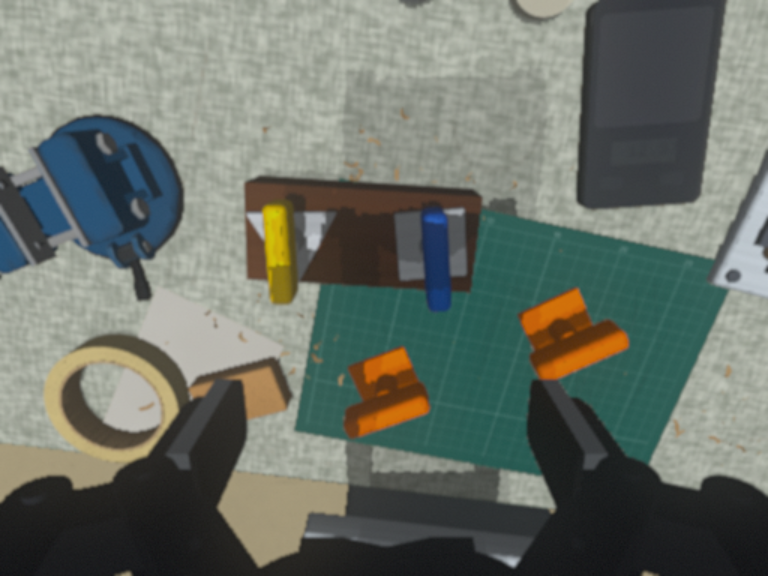

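```bash
python3 - <<'E'
import cv2,numpy as np
f=np.load("w2.npz")["frame"]
c=cv2.resize(f[125:215,235:335],None,fx=6,fy=6,interpolation=cv2.INTER_CUBIC)
cv2.imwrite("pics/w2c.png",c)
E
```

```text
(no output)
```

View pics/w2c.png

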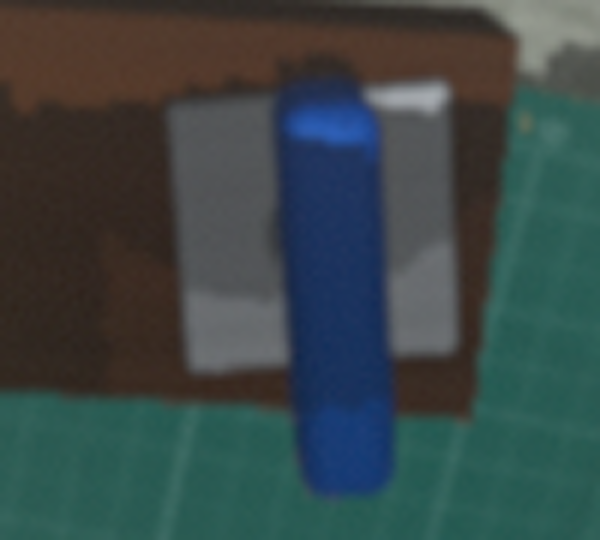

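```bash
python3 - <<'E'
import numpy as np
from h import world
d=dict(np.load("w2.npz"));k=6
C=lambda p:((p[0]+.5)/k-.5+235,(p[1]+.5)/k-.5+125)
P=[world(d,*C(p),45) for p in [(168,102),(452,82),(458,352),(190,374)]];print("collar",np.mean(P,0))
for i in range(4):
    e=P[(i+1)%4]-P[i];print(np.linalg.norm(e),np.degrees(np.arctan2(e[1],e[0]))%90)
for a,b in [((282,130),(303,470)),((381,160),(392,470)),((331,105),(347,492))]:
    a=world(d,*C(a),91);b=world(d,*C(b),91);print("bar",a,b,np.linalg.norm(a-b),np.degrees(np.arctan2(*(a-b)[[1,0]])),(a+b)/2)
for p in [(330,115),(335,250),(345,400),(350,470)]: print(world(d,*C(p)))
E
```

```text
collar [442.06213876  95.42670599  45.        ]
44.46914003153367 12.164046001057827
44.31087516811478 12.214983361909788
43.92090822104262 13.117739707086486
45.04580435264739 12.919233579764885
bar [465.74686525 107.87067526  91.        ] [418.09433999  96.98335354  91.        ] 48.88043512963448 12.869649136654624 [441.92060262 102.4270144   91.        ]
bar [463.60397122  94.0190329   91.        ] [419.89469704  84.49724722  91.        ] 44.734383322427604 12.289516647735208 [441.74933413  89.25814006  91.        ]
bar [469.99438679 101.94988822  91.        ] [415.68395603  90.22848527  91.        ] 55.560905108176826 12.17890611322054 [442.83917141  96.08918674  91.        ]
[468.46308535 101.72619998  89.90977257]
[450.77352992  98.19209166  92.43452075]
[429.45300599  92.98517607  91.53209179]
[419.73785246  90.69426936  92.91590536]
```

```bash
python3 -m pendant '[4,-12,-12,0.04,85,4,-13,-12,0.035,85,0,0,-12,0,85,0,0,0,0,85,0,0,0,0,85]'
```

```text
time: 2.5
tool_pos: [445.0, 88.9, 136.6]
tcp_rot: [-179.8, 0.1, 12.7]
ft_force: [-0.5, -0.1, 0.7]
finger_gap: 85.3
```

```bash
python3 -m pendant '[-3,6.5,-10,0,85,0,0,0,0,85,0,0,0,0,85]'
```

```text
time: 2.75
tool_pos: [442.7, 95.1, 127.2]
tcp_rot: [-179.8, -0.0, 12.5]
ft_force: [0.4, 0.8, 0.0]
finger_gap: 85.0
```

```bash
python3 -m pendant '[0,0,-18,0,85,0,0,-18,0,85,0,0,-14,0,85,0,0,-6,0,85,0,0,0,0,85,0,0,0,0,85]'
```

```text
time: 3.25
tool_pos: [444.8, 97.2, 72.9]
tcp_rot: [-179.8, -0.4, 12.6]
ft_force: [0.9, -0.2, -0.0]
finger_gap: 84.9
```

```bash
python3 -m pendant '[-2.5,-1.5,-12,0,85,0,0,0,0,85,0,0,0,0,85]'; python3 - <<'E'
from bench import sensors, viewer
import cv2,numpy as np
d=viewer.snapshot("wrist");cv2.imwrite("pics/w3.png",cv2.resize(d["frame"],None,fx=1.5,fy=1.5))
E
```

```text
time: 3.5
tool_pos: [443.8, 96.1, 62.3]
tcp_rot: [-179.9, -0.6, 12.7]
ft_force: [0.9, -0.6, 0.8]
finger_gap: 85.3
```

View pics/w3.png

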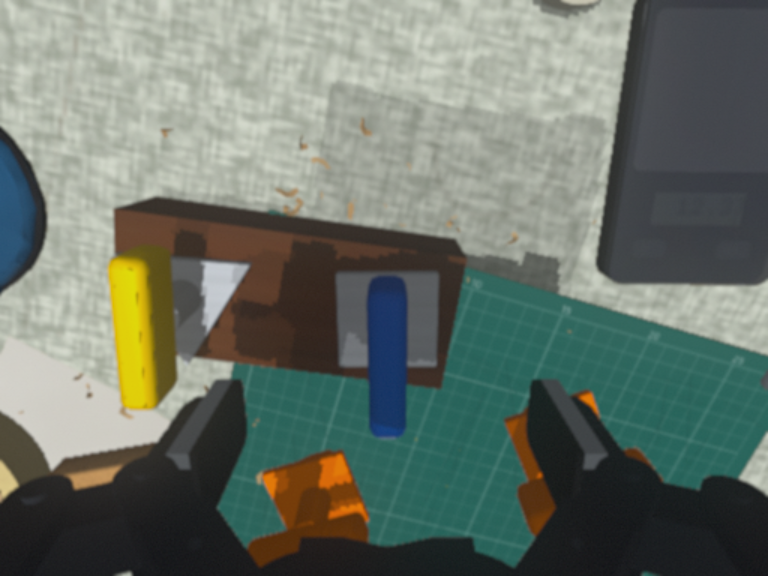

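The blue bar (387,355) is midway between the fingers (243 and 530) and aligned, so I'll close the gripper.

```bash
python3 -m pendant '[-1,0,-2,0,13,0,0,0,0,13,0,0,0,0,13,0,0,0,0,13,0,0,0,0,13,0,0,0,0,13,0,0,0,0,13,0,0,0,0,13,0,0,0,0,13,0,0,0,0,13]' 70
```

```text
time: 4.38
tool_pos: [443.6, 96.0, 61.5]
tcp_rot: [-179.9, -0.7, 12.7]
ft_force: [-0.1, -0.5, -0.1]
finger_gap: 12.9
```

```bash
python3 -m pendant '[0,0,0,0,2,0,0,0,0,2,0,0,0,0,2,0,0,0,0,2]' 70
```

```text
time: 4.72
tool_pos: [443.6, 96.0, 61.4]
tcp_rot: [-179.9, -0.7, 12.7]
ft_force: [-0.5, 0.3, -0.3]
finger_gap: 2.1
```

```bash
python3 - <<'E'
from bench import sensors, viewer
import cv2,numpy as np
for n in("wrist","scene"):
    d=viewer.snapshot(n);f=d["frame"]
    if n=="scene": f=f[120:260,130:330]; f=cv2.resize(f,None,fx=4,fy=4,interpolation=cv2.INTER_CUBIC)
    else: f=cv2.resize(f,None,fx=1.5,fy=1.5)
    cv2.imwrite(f"pics/{n}4.png",f)
E
```

```text
(no output)
```

View pics/wrist4.png

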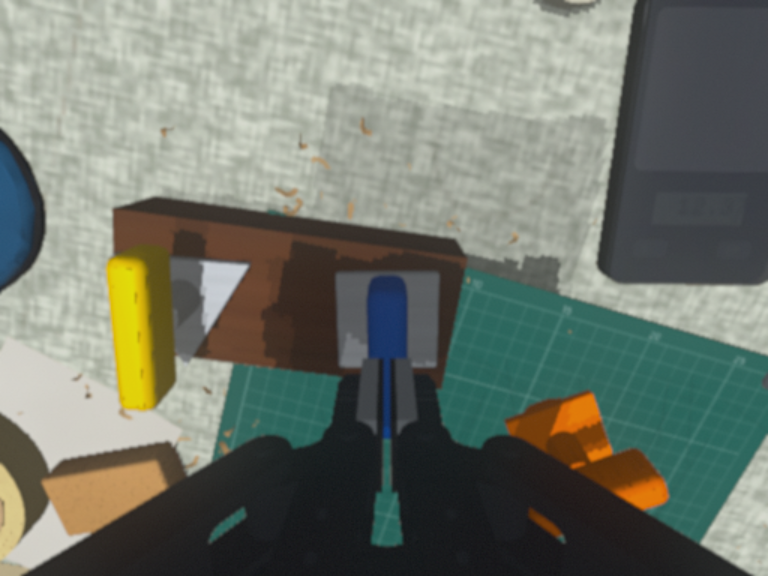

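View pics/scene4.png

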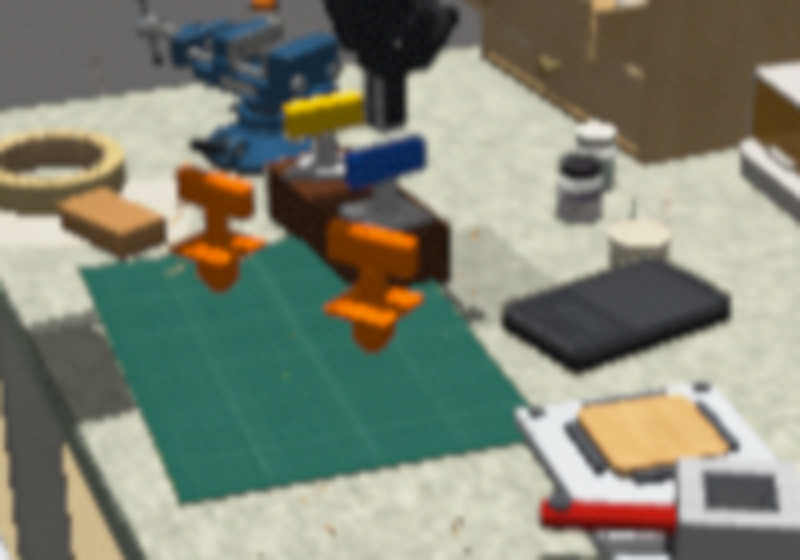

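```bash
python3 - <<'E'
from bench import sensors, viewer
import cv2,numpy as np
from h import world
d=viewer.snapshot("scene");V=d["view"]
s=sensors.sense()
def proj(p):
    c=V[:3,:3]@p+V[:3,3];return c[0]/c[2]*d["fx"]+d["cx"],c[1]/c[2]*d["fy"]+d["cy"],c[2]
print(s["tool_pos"],proj(s["tool_pos"]),proj(np.array([442,95.5,91])))
for v in range(142,156,2): print(v,d["z_map"][v,226],world(d,226,v))
w=viewer.snapshot("wrist")
for u,v in [(248,270),(248,245),(248,260),(266,260),(258,220),(258,200)]: print(u,v,world(w,u,v))
cv2.imwrite("pics/sc5.png",cv2.resize(d["frame"][110:190,170:280],None,fx=7,fy=7,interpolation=cv2.INTER_CUBIC))
print(s)
E
```

```text
[443.54370238  96.03210792  61.45221081] (np.float64(225.8953935267214), np.float64(166.08732265126082), np.float64(1238.6774096986228)) (np.float64(225.3124268949233), np.float64(155.45078540472784), np.float64(1224.1927069761298))
142 1193.7194 [438.85895799  82.27786454 131.94166852]
144 1201.739 [440.80011014  87.23035253 124.70392105]
146 1201.6538 [439.89539454  85.08160313 120.34139518]
148 1203.9137 [439.80915188  84.97578999 115.12202435]
150 1204.4805 [439.13001797  83.39034637 110.51139629]
152 1214.3351 [441.67764112  89.86085442 102.43267531]
154 1473.2798 [5.30589909e+02 3.11971948e+02 4.71823555e-01]
248 270 [452.31175095 102.02065998 132.7572714 ]
248 245 [452.24154114 102.64738672 111.82475517]
248 260 [452.08419091 102.21729867 124.74178438]
266 260 [453.86022752  95.01300008 124.98693062]
258 220 [457.34554593  99.206531    92.96300204]
258 200 [466.95786178 101.37785386  90.8220913 ]
{'time': 4.8667, 'joint_pos': array([  5.55623874, -10.49119929, 116.93193775,   0.21309454,
        72.90307363,  82.82963378]), 'qd': array([ 0.06056828, -0.05919302, -0.04142857, -0.06044337, -0.04517063,
        0.16496368]), 'joint_efforts': array([-2.20775619e-03, -3.72761965e+01, -4.68429029e+01,  2.42347852e-02,
       -8.21351213e-02,  2.92034974e-05]), 'tool_pos': array([443.54370238,  96.03210792,  61.45221081]), 'tcp_rot': array([-179.8790983 ,   -0.67645762,   12.66441006]), 'ft_force': array([ 0.29389153,  0.06001986, -0.78370076]), 'wrist_torque': array([-0.06197682, -0.02516307, -0.00597166]), 'finger_gap': 2.2471989456585133}
```

View pics/sc5.png

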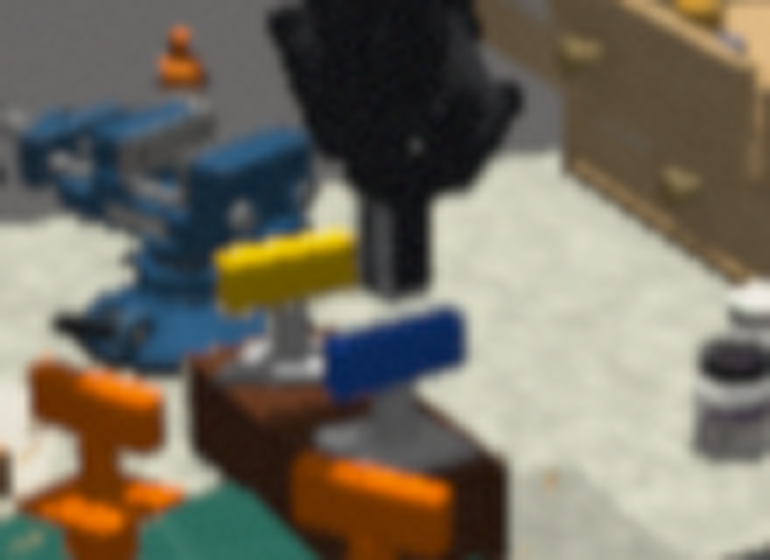

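```bash
python3 - <<'E'
from bench import sensors, viewer
import numpy as np
from h import world
T={"wrist0":([251.96,-543.83,191.12],24.85),"w1":([475.54,-274.57,203.59],62.6),"w2":([434.15,120.53,171.6],8.27)}
def rep(n,d,t,y):
    V=np.array(d["view"]);c=-V[:3,:3].T@V[:3,3];a=np.radians(y)
    e=c-np.array(t);print(n,c.round(1),"cam-tcp in tool yaw:",(e[0]*np.cos(a)+e[1]*np.sin(a)).round(1),(-e[0]*np.sin(a)+e[1]*np.cos(a)).round(1),e[2].round(1))
for n,(t,y) in T.items(): rep(n,np.load(n+".npz"),t,y)
w=viewer.snapshot("wrist");s=sensors.sense();rep("now",w,s["tool_pos"],s["tcp_rot"][2])
V=w["view"];c=V[:3,:3]@s["tool_pos"]+V[:3,3];print("tcp px",c[0]/c[2]*w["fx"]+w["cx"],c[1]/c[2]*w["fy"]+w["cy"])
for v in range(225,256,2): print(v,w["z_map"][v,247:251],w["z_map"][v,264:268],world(w,249,v).round(1))
w0=np.load("wrist0.npz")
for v in range(250,275,4): print(v,w0["z_map"][v,140:165:4],[world(w0,150,v).round(1)])
E
```

```text
wrist0 [ 324.8 -510.   374. ] cam-tcp in tool yaw: 80.4 0.1 182.9
w1 [ 514.2 -201.3  386.5] cam-tcp in tool yaw: 82.9 -0.6 182.9
w2 [513.6 132.2 352.7] cam-tcp in tool yaw: 80.3 0.1 181.1
now [519.8 113.1 245.1] cam-tcp in tool yaw: 78.1 0.0 183.7
tcp px 258.17674323406095 221.3778669460306
225 [166.8473  167.19421 166.28828 167.05342] [167.0791  165.73392 165.61996 166.94508] [453.3 103.   92. ]
227 [168.32988 167.44583 167.17    168.12103] [166.79422 165.03038 166.82082 168.12784] [452.  102.7  91.5]
229 [169.44446 167.0532  167.91826 166.85088] [168.09837 167.24387 167.1026  167.1937 ] [450.7 102.4  91.1]
231 [168.50375 168.06998 167.61243 167.13614] [167.18213 167.35721 167.65677 168.01451] [449.9 102.2  91.7]
233 [168.21355 169.28091 168.50883 167.84834] [166.90834 168.39188 167.25716 169.43108] [448.6 102.   91.2]
235 [168.4411  168.79886 169.3002  168.44824] [166.85898 167.6911  168.47992   0.     ] [447.3 101.7  90.8]
237 [169.95932 169.38646 169.13374 168.64429] [167.13104 168.81148 169.21213 169.22255] [446.4 101.5  91.3]
239 [154.19342 152.88481 154.01385 154.50479] [154.4
[... 1041 characters left out ...]
342   142.32092  139.74646  139.88972  141.15732  144.18068
 1259.2565 ] [array([ 242.2, -497.5,  249.7])]
258 [ 138.11324  136.34224  136.93602  137.2631   138.23581  144.2424
 1267.8337 ] [array([ 242.8, -498.5,  253.2])]
262 [ 133.70013  134.41017  133.55183  134.44041  138.3054   142.86258
 1275.8153 ] [array([ 243.3, -499.4,  256.6])]
266 [ 130.42606  130.63385  131.13908  132.46432  137.98175  144.00974
 1276.9922 ] [array([ 243. , -500.2,  258.6])]
270 [ 127.95564  128.61041  128.51813  132.25989  138.61307  143.79219
 1284.3164 ] [array([ 242.5, -500.9,  260.3])]
274 [ 126.346825  125.8463    127.92268   133.1476    137.46915   144.3144
 1290.2886  ] [array([ 241.1, -501.5,  260.7])]
```

Measured with both the scene and wrist cameras, the real fingertips sit about 42 mm higher than the reported TCP. The lateral position agrees. I'll correct for this: reopen, go lower in small steps while watching the force, and grip.

```bash
python3 -m pendant '[-1,0,0,0,85,0,0,0,0,85,0,0,0,0,85,0,0,0,0,85,0,0,0,0,85,0,0,0,0,85,0,0,0,0,85,0,0,-8,0,85,0,0,-8,0,85,0,0,-4,0,85,0,0,0,0,85]'
python3 - <<'E'
from bench import viewer
import cv2
d=viewer.snapshot("scene");cv2.imwrite("pics/sc6.png",cv2.resize(d["frame"][110:190,170:280],None,fx=7,fy=7,interpolation=cv2.INTER_CUBIC))
E
```

```text
time: 5.88
tool_pos: [442.5, 96.0, 39.4]
tcp_rot: [-179.9, -0.7, 12.7]
ft_force: [0.5, 0.1, 0.1]
finger_gap: 85.1
```

View pics/sc6.png

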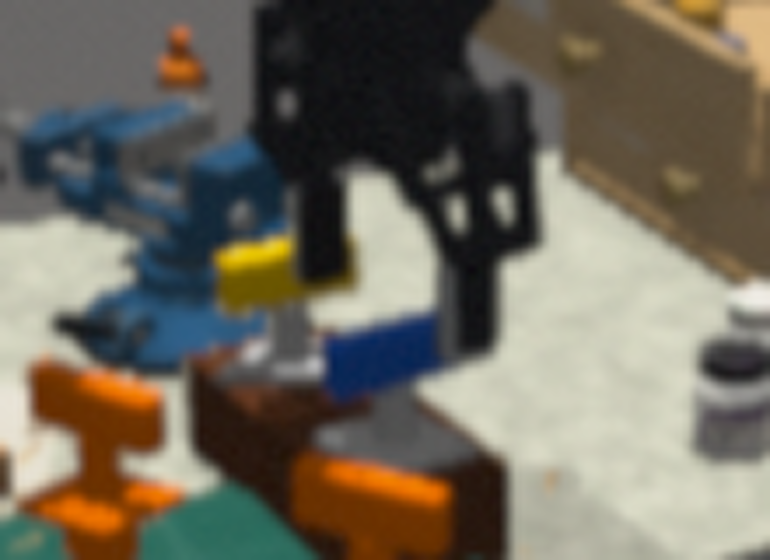

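The jaws straddle the bar and the body is well clear above it. I'll go down another 17 mm and close.

```bash
python3 -m pendant '[0,0,-7,0,85,0,0,-7,0,85,0,0,-3,0,85,0,0,0,0,85,0,0,0,0,85]'; python3 -m pendant '[0,0,0,0,2,0,0,0,0,2,0,0,0,0,2,0,0,0,0,2,0,0,0,0,2,0,0,0,0,2,0,0,0,0,2,0,0,0,0,2,0,0,0,0,2,0,0,0,0,2]' 70
```

```text
time: 6.35
tool_pos: [442.0, 96.0, 20.2]
tcp_rot: [-179.9, -0.6, 12.7]
ft_force: [0.1, -0.1, 0.7]
finger_gap: 84.8
time: 7.18
tool_pos: [442.8, 96.1, 21.3]
tcp_rot: [-179.9, -0.7, 12.7]
ft_force: [0.1, 0.7, -0.2]
finger_gap: 13.4
```

Gripped (gap 13.4 mm); the key origin is about reported z + 18.7. Lifting.

```bash
python3 -m pendant '[0,0,10,0,2,0,0,15,0,2,0,0,18,0,2,0,0,18,0,2,0,0,15,0,2,0,0,5,0,2,0,0,0,0,2]' 
python3 - <<'E'
from bench import viewer
import cv2
for n in("scene","wrist"):
  d=viewer.snapshot(n);f=d["frame"];
  f=cv2.resize(f[60:190,150:300],None,fx=5,fy=4.6) if n=="scene" else cv2.resize(f,None,fx=1.5,fy=1.5)
  cv2.imwrite(f"pics/{n}7.png",f)
E
```

```text
time: 7.77
tool_pos: [440.3, 95.8, 107.5]
tcp_rot: [-179.9, -0.5, 12.7]
ft_force: [1.5, 0.6, -0.9]
finger_gap: 13.2
```

View pics/scene7.png

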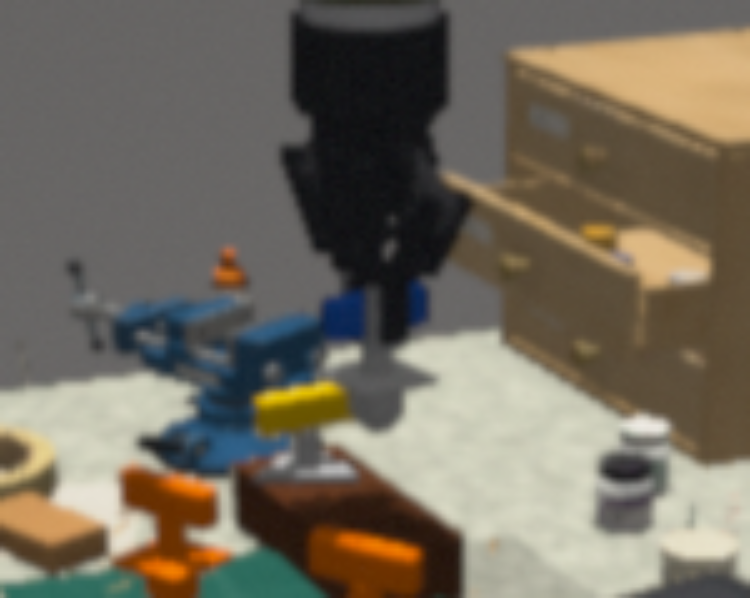

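View pics/wrist7.png

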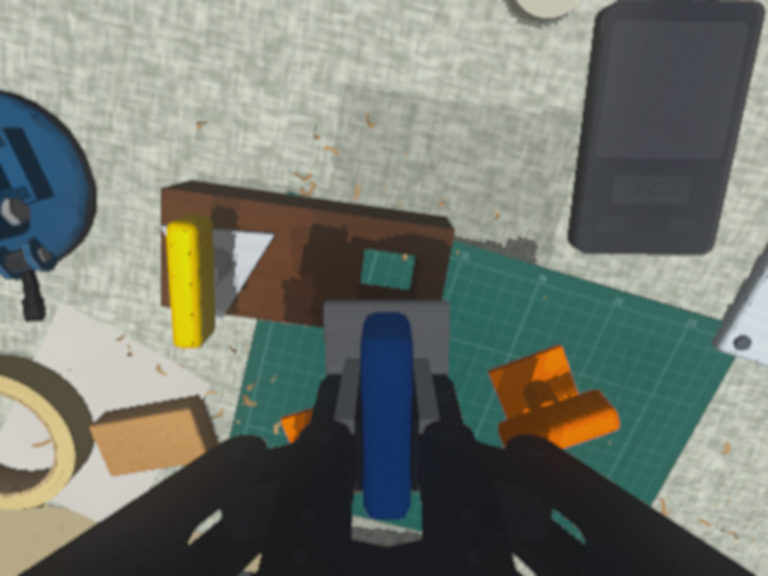

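```bash
python3 -m pendant '[2,-24,0,0.06,2,3,-36,0,0.08,2,3,-36,0,0.08,2,3,-36,0,0.08,2,3,-36,0,0.08,2,3,-36,0,0.08,2,3,-36,0,0.08,2,3,-36,0,0.08,2,3,-36,0,0.08,2,3,-36,0,0.08,2,2,-18,0,0.07,2,0,0,0,0,2]'
```

```text
time: 8.87
tool_pos: [458.5, -282.6, 89.3]
tcp_rot: [-178.7, 0.0, 64.1]
ft_force: [0.4, 0.5, -1.2]
finger_gap: 13.1
```

```bash
python3 -m pendant '[0,0,0,0,2,0,0,0,0,2]'
```

```text
time: 9.03
tool_pos: [456.5, -282.2, 86.1]
tcp_rot: [-178.4, -0.1, 63.9]
ft_force: [0.1, 0.1, -0.8]
finger_gap: 12.9
```

```bash
python3 -m pendant '[9,-1,0,-0.026,2,9,-1,0,0,2,0,0,0,0,2,0,0,0,0,2]'
python3 - <<'E'
from bench import viewer,sensors
import cv2,numpy as np
for n in("scene","wrist","top"):
  d=viewer.snapshot(n);f=d["frame"];np.savez(n+"8.npz",**d)
  if n=="scene": f=cv2.resize(f[130:290,220:370],None,fx=4,fy=3.7)
  elif n=="top":f=cv2.resize(f[140:240,270:390],None,fx=5,fy=5)
  else: f=cv2.resize(f,None,fx=1.5,fy=1.5)
  cv2.imwrite(f"pics/{n}8.png",f)
s=sensors.sense();print(s["tool_pos"],s["tcp_rot"])
E
```

```text
time: 9.37
tool_pos: [474.0, -278.8, 83.5]
tcp_rot: [-178.1, -0.1, 62.4]
ft_force: [-0.3, 0.6, -1.8]
finger_gap: 12.9
[ 473.81253567 -279.38858136   83.81899644] [-1.78111382e+02 -1.30011304e-01  6.23548901e+01]
```

View pics/wrist8.png

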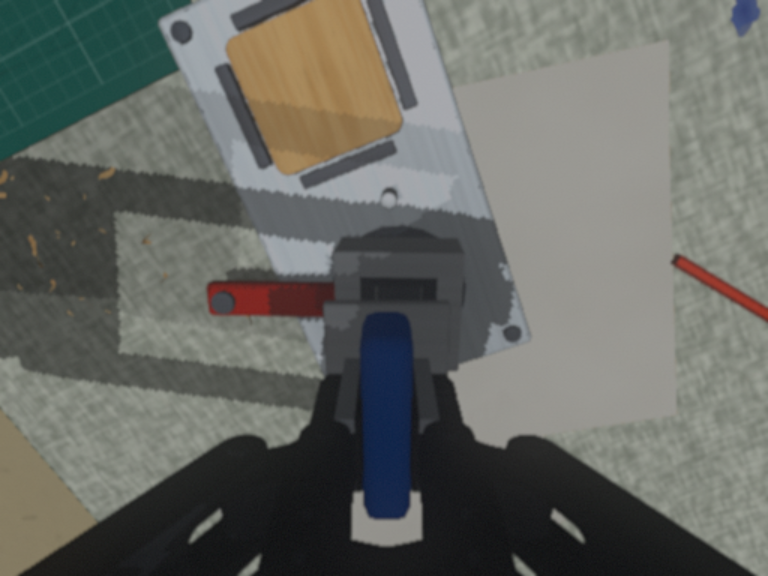

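View pics/scene8.png

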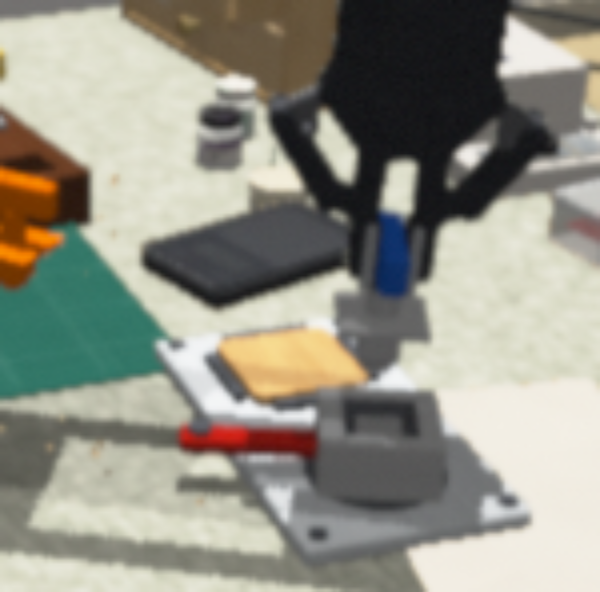

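```bash
python3 - <<'E'
import cv2,numpy as np
f=np.load("wrist8.npz")["frame"]
c=cv2.resize(f[150:260,205:320],None,fx=5.4,fy=5.4,interpolation=cv2.INTER_CUBIC)
cv2.imwrite("pics/w8c.png",np.clip(c*1.8,0,255).astype(np.uint8))
E
```

```text
(no output)
```

View pics/w8c.png

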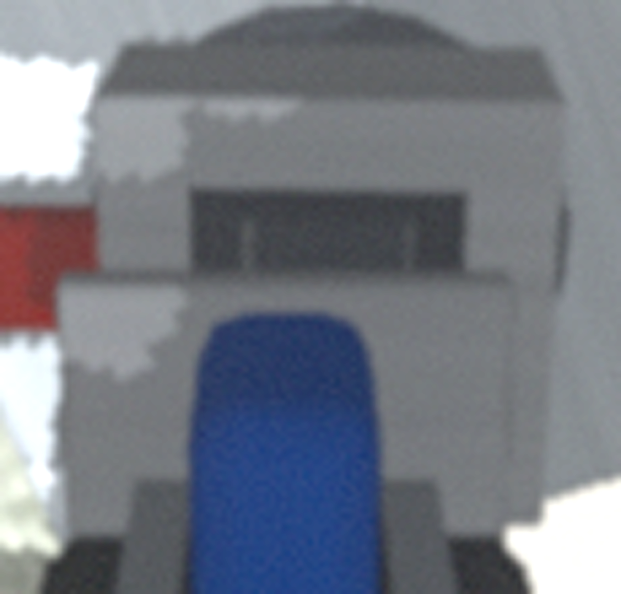

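```bash
python3 - <<'E'
import numpy as np
from h import world
d=dict(np.load("wrist8.npz"));k=5.4
C=lambda p:((p[0]+.5)/k-.5+205,(p[1]+.5)/k-.5+150)
a=np.radians(62.4);ux=np.array([np.cos(a),np.sin(a),0]);uy=np.array([-np.sin(a),np.cos(a),0])
def e(n,p,q,z,off):
    P,Q=world(d,*C(p),z),world(d,*C(q),z);m=(P+Q)/2-off*ux
    print(n,np.linalg.norm(P-Q).round(1),np.degrees(np.arctan2(*(P-Q)[[1,0]]))-90,"centre",m.round(1))
e("collar",(58,272),(517,272),107.5,22)
e("block",(92,97),(563,100),46,30)
e("mouth",(190,190),(466,194),46,18)
for p in [(120,300),(450,400),(300,140)]: print(world(d,*C(p)).round(1))
E
```

```text
collar 43.8 63.10689644304378 centre [ 474.7 -278.1  107.5]
block 60.2 62.52765627819278 centre [ 474.5 -285.3   46. ]
mouth 35.9 62.14192468082163 centre [ 474.5 -285.9   46. ]
[ 469.6 -253.7  108.3]
[ 493.  -277.4  107.7]
[ 483.  -261.8   47.4]
```

```bash
python3 -m pendant '[0.5,-7.5,-5,0,2,0,0,0,0,2,0,0,0,0,2]'
```

```text
time: 9.77
tool_pos: [474.3, -287.4, 78.8]
tcp_rot: [-178.2, -0.1, 62.4]
ft_force: [0.3, 0.0, -1.6]
finger_gap: 12.9
```

```bash
python3 -m pendant '[0,0,-10,0,2,0,0,-8,0,2,0,0,-5,0,2,0,0,0,0,2]'
```

```text
time: 10.1
tool_pos: [473.7, -287.9, 53.2]
tcp_rot: [-178.2, -0.1, 62.3]
ft_force: [-0.2, -0.2, -0.8]
finger_gap: 13.0
```

```bash
python3 -m pendant '[0.5,1,-5,0,2,0,0,-5,0,2,0,0,-3,0,2,0,0,0,0,2]'
```

```text
time: 10.43
tool_pos: [473.8, -286.0, 37.9]
tcp_rot: [-178.1, -0.2, 62.3]
ft_force: [-0.3, 1.0, -1.7]
finger_gap: 12.9
```

```bash
python3 -m pendant '[0,0,-4,0,2,0,0,-3,0,2,0,0,-2,0,2,0,0,0,0,2]'
```

```text
time: 10.77
tool_pos: [474.3, -286.3, 28.6]
tcp_rot: [-178.1, -0.1, 62.4]
ft_force: [1.5, -0.0, -0.8]
finger_gap: 12.6
```

```bash
python3 -m pendant '[0,0,-2,0,2,0,0,-1,0,2,0,0,0,0,2,0,0,0,0,2]'
python3 - <<'E'
from bench import viewer
import cv2
d=viewer.snapshot("scene");cv2.imwrite("pics/sc9.png",cv2.resize(d["frame"][170:280,250:370],None,fx=6,fy=5.4,interpolation=cv2.INTER_CUBIC))
E
```

```text
time: 11.1
tool_pos: [474.9, -286.5, 29.1]
tcp_rot: [-178.2, -0.1, 62.4]
ft_force: [-0.2, 0.0, -2.4]
finger_gap: 12.5
```

View pics/sc9.png

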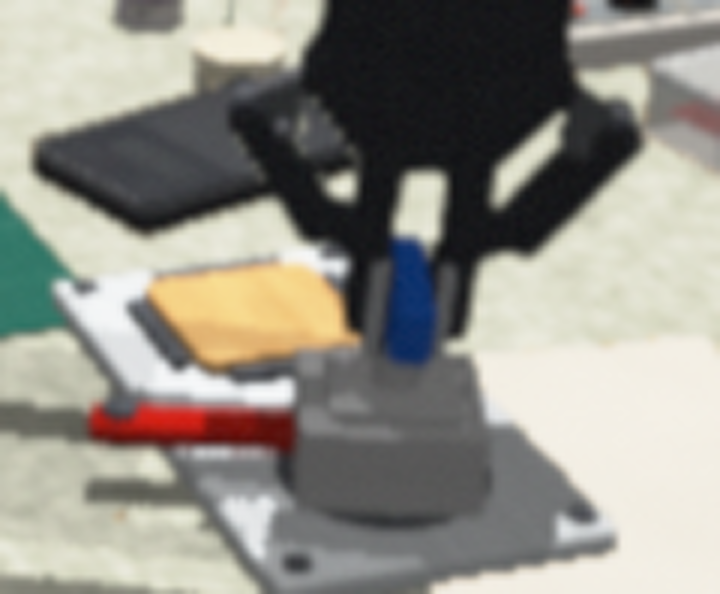

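```bash
python3 -m pendant '[0,0,-4,0,2,0,0,0,0,2,0,0,0,0,2]'
```

```text
time: 11.4
tool_pos: [475.7, -287.1, 29.5]
tcp_rot: [-178.3, -0.1, 62.4]
ft_force: [-0.1, 1.0, -2.1]
finger_gap: 13.2
```

```bash
python3 -m pendant '[0,0,-5,0,2,0,0,0,0,2,0,0,0,0,2]'
```

```text
time: 11.65
tool_pos: [475.8, -287.2, 28.9]
tcp_rot: [-178.2, -0.1, 62.4]
ft_force: [-0.4, 0.6, -0.6]
finger_gap: 13.1
```

```bash
python3 -m pendant '[0,0,-6,0,2]';python3 -m pendant '[0,0,-6,0,2]'
python3 - <<'E'
from bench import viewer
import cv2,numpy as np
d=viewer.snapshot("wrist");f=d["frame"];np.savez("w10.npz",**d)
c=cv2.resize(f[150:270,200:320],None,fx=5,fy=5,interpolation=cv2.INTER_CUBIC)
cv2.imwrite("pics/w10c.png",np.clip(c*1.6,0,255).astype(np.uint8))
E
```

```text
time: 11.73
tool_pos: [476.1, -287.7, 27.7]
tcp_rot: [-178.2, -0.1, 62.4]
ft_force: [-39.5, 27.1, 98.0]
finger_gap: 13.0
time: 11.82
tool_pos: [476.1, -287.7, 27.9]
tcp_rot: [-178.2, -0.1, 62.4]
ft_force: [-34.9, 24.5, 75.4]
finger_gap: 13.1
```

View pics/w10c.png

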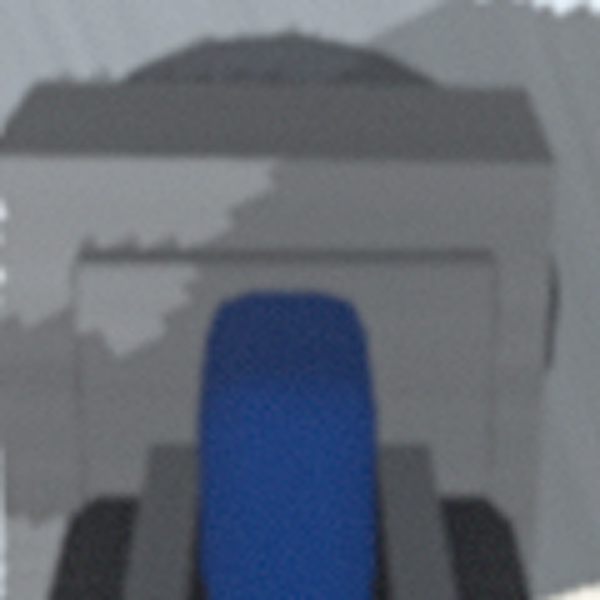

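The collar sits flush on the block, and pressing gave 98 N upward with no further travel, so the key is fully seated. I'll relax and start turning clockwise (negative yaw).

```bash
python3 -m pendant '[0,0,0,0,2,0,0,0,0,2,0,0,0,0,2]';python3 -m pendant '[0,0,0,-0.08,2,0,0,0,-0.08,2,0,0,0,-0.08,2]'
```

```text
time: 12.12
tool_pos: [475.7, -287.3, 30.0]
tcp_rot: [-178.1, -0.1, 62.4]
ft_force: [-0.6, 0.8, -0.6]
finger_gap: 13.2
time: 12.37
tool_pos: [475.4, -286.1, 28.4]
tcp_rot: [-178.0, -0.1, 48.4]
ft_force: [-3.9, 3.6, 12.4]
finger_gap: 12.5
```

```bash
python3 -m pendant '[0,0,0,-0.09,2,0,0,0,-0.09,2,0,0,0,-0.09,2,0,0,0,-0.09,2]'
```

```text
time: 12.7
tool_pos: [475.5, -285.7, 28.4]
tcp_rot: [-177.9, -0.1, 26.8]
ft_force: [-3.3, 4.8, 8.9]
finger_gap: 12.9
```

```bash
python3 - <<'E'
from bench import viewer
import cv2,numpy as np
d=viewer.snapshot("wrist");cv2.imwrite("pics/w11.png",cv2.resize(d["frame"],None,fx=1.5,fy=1.5))
E
```

```text
(no output)
```

View pics/w11.png

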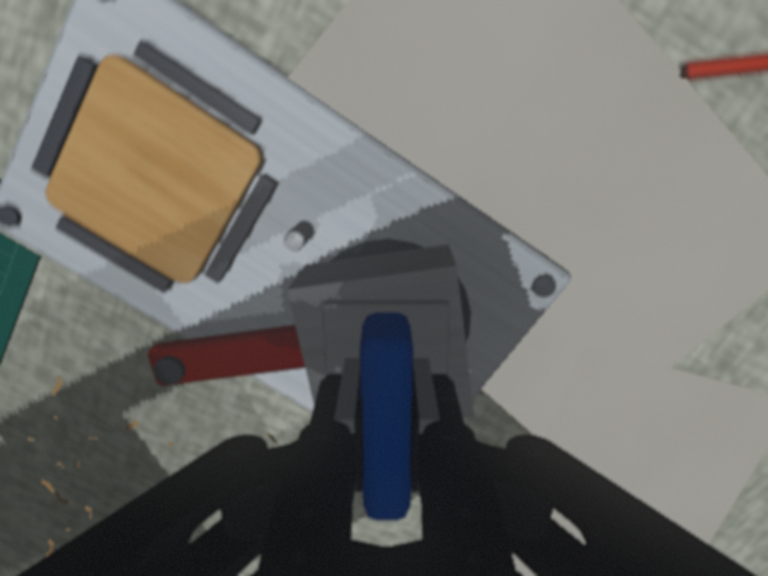

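```bash
python3 -m pendant '[0,0,0,-0.1,2,0,0,0,-0.1,2,0,0,0,-0.1,2,0,0,0,-0.1,2,0,0,0,-0.1,2]'
```

```text
time: 13.17
tool_pos: [475.7, -285.6, 28.5]
tcp_rot: [-177.9, -0.1, -3.4]
ft_force: [-3.6, 3.6, 8.0]
finger_gap: 12.9
```

```bash
python3 -m pendant '[0,0,0,-0.08,2,0,0,0,-0.06,2]'; python3 -c "
from bench import sensors
print(sensors.sense()['wrist_torque'])"
```

```text
time: 13.33
tool_pos: [475.7, -285.6, 28.5]
tcp_rot: [-177.9, -0.0, -12.0]
ft_force: [-3.2, 4.4, 6.9]
finger_gap: 13.2
[0.60047226 0.66451225 0.1453315 ]
```

```bash
python3 -m pendant '[0,0,0,-0.06,2,0,0,0,-0.05,2]'; python3 - <<'E'
from bench import viewer,sensors
import cv2,numpy as np
print(sensors.sense()['wrist_torque'])
d=viewer.snapshot("wrist");cv2.imwrite("pics/w12.png",cv2.resize(d["frame"],None,fx=1.5,fy=1.5))
E
```

```text
time: 13.5
tool_pos: [475.8, -285.5, 28.5]
tcp_rot: [-177.9, -0.0, -18.6]
ft_force: [-3.7, 5.1, 9.1]
finger_gap: 13.3
[0.79918882 0.65431245 0.47705011]
```

View pics/w12.png

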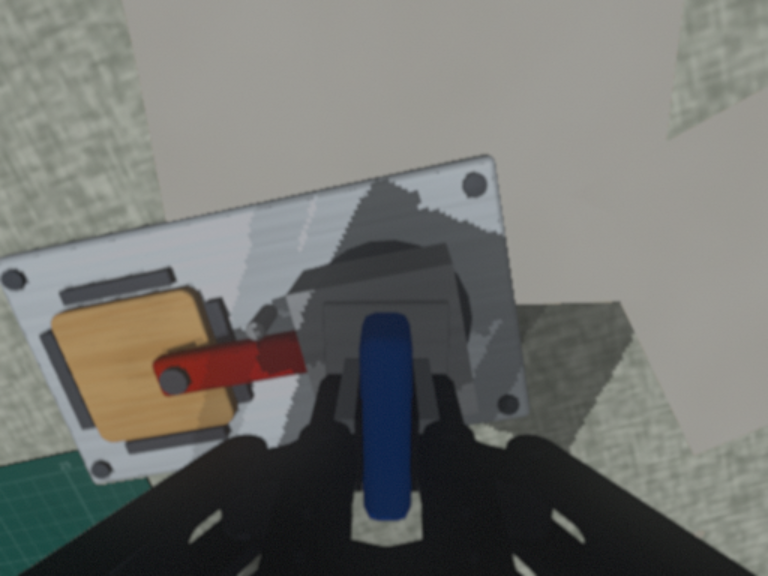

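The red arm lies over the blank against the stop pin (260,320), and the wrist torque jumped from 0.15 to 0.48 N m. I'll give one more small nudge, then open the jaws.

```bash
python3 -m pendant '[0,0,0,-0.04,2,0,0,0,-0.03,2,0,0,0,0,2]'; python3 -c "
from bench import sensors
print(sensors.sense()['wrist_torque'])"
python3 -m pendant '[0,0,0,0,20,0,0,0,0,35,0,0,0,0,55,0,0,0,0,85,0,0,0,0,85,0,0,0,0,85,0,0,0,0,85,0,0,0,0,85]'
```

```text
time: 13.8
tool_pos: [475.7, -285.4, 28.5]
tcp_rot: [-177.9, 0.0, -22.9]
ft_force: [-3.1, 3.7, 8.7]
finger_gap: 12.9
[0.52661065 0.63625672 1.01965617]
time: 14.47
tool_pos: [475.4, -286.2, 25.3]
tcp_rot: [-178.0, 0.1, -22.9]
ft_force: [0.6, -0.4, -0.8]
finger_gap: 84.9
```

Now retreat straight up and check.

```bash
python3 -m pendant '[0,0,6,0,85,0,0,12,0,85,0,0,20,0,85,0,0,25,0,85,0,0,30,0,85,0,0,30,0,85,0,0,30,0,85,0,0,10,0,85,0,0,0,0,85,0,0,0,0,85]'
python3 - <<'E'
from bench import viewer
import cv2,numpy as np
for n in("scene","wrist","top"):
  d=viewer.snapshot(n);f=d["frame"];np.savez(n+"13.npz",**d)
  if n=="scene": f=cv2.resize(f[170:290,240:370],None,fx=5,fy=5,interpolation=cv2.INTER_CUBIC)
  else: f=cv2.resize(f,None,fx=1.5,fy=1.5)
  cv2.imwrite(f"pics/{n}13.png",f)
E
```

```text
time: 15.3
tool_pos: [473.4, -284.7, 203.3]
tcp_rot: [-178.0, -0.1, -22.9]
ft_force: [0.3, 0.2, -0.9]
finger_gap: 85.0
```

View pics/scene13.png

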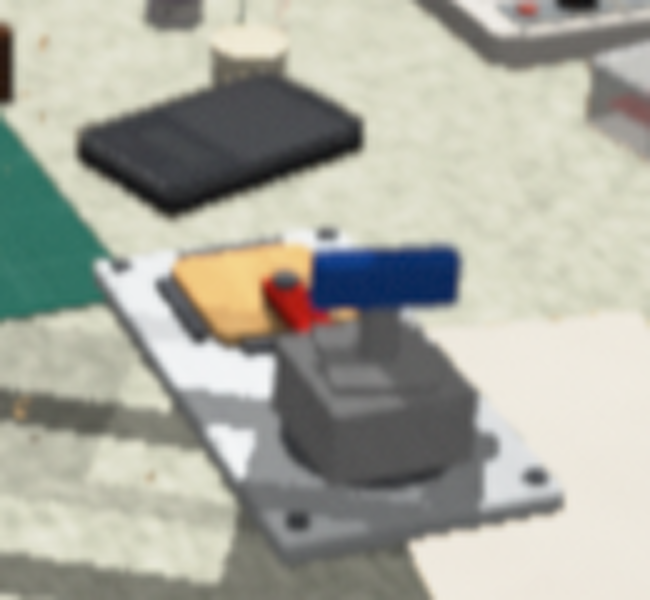

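View pics/wrist13.png

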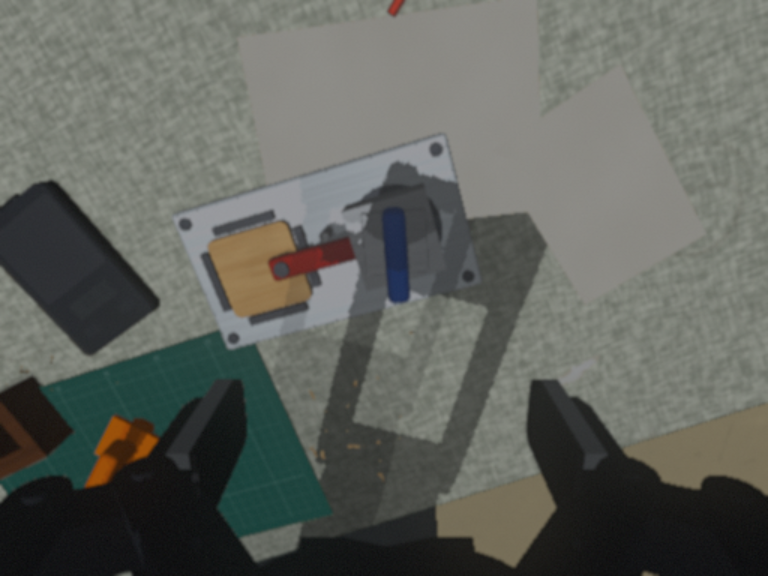

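```bash
python3 - <<'E'
import numpy as np
from h import world
d=dict(np.load("wrist13.npz"));W=lambda u,v,z:world(d,(u+.5)/1.5-.5,(v+.5)/1.5-.5,z)
a,b=W(352,248,33),W(271,269,33);x=b-a;print("arm edge line",np.degrees(np.arctan2(x[1],x[0])))
x=b-np.array([474.8,-285.8,33]);print("arm from axis",np.degrees(np.arctan2(x[1],x[0])),np.hypot(*x[:2]))
print("blank",np.mean([W(*p,20) for p in[(209,240),(291,222),(312,298),(228,317)]],0))
print("bar",W(394,209,97),W(399,300,97), (W(394,209,97)+W(399,300,97))/2)
E
```

```text
arm edge line 82.3706467926028
arm from axis 82.70228023387311 97.17801902433516
blank [ 487.43009038 -175.92691145   20.        ]
bar [ 502.66745304 -297.59300887   97.        ] [ 449.07326104 -278.65107107   97.        ] [ 475.87035704 -288.12203997   97.        ]
```

```bash
python3 - <<'E'
import numpy as np
from h import world
d=dict(np.load("wrist13.npz"))
print([world(d,u/1.5,v/1.5)[2].round(1) for u,v in[(395,225),(397,255),(398,285)]])
from bench import job,sensors
s=sensors.sense();print(s["time"],np.abs(s["qd"]).max())
job.hand_in()
E
```

```text
[np.float64(99.8), np.float64(99.8), np.float64(100.1)]
15.45 0.8402101154371227
the job is handed in; nothing more can be done
```

The blue-handled key is standing fully down in the socket, the red clamp arm lies over the blank at its stop, and the job is handed in. It took about 15.5 s of the 42 s. No verdict was reported.

**Last checks, after the jaws had opened and backed off upward:**
- **Clamp:** the red arm has swung about 70° (≈1.2 rad) from where it started, which is the hard stop. The wrist torque rose to 1.0 N m at the end of the turn.
- **Blank:** it measures within about 1 mm of where it lay at the start.
- **Key position:** it stands upright within about 3 mm of the axis.
- **Key depth:** the collar looks flush on the block. The bar's top read about 100 mm by depth where fully down means 97, which is within camera accuracy.
- **Robot:** it is clear of everything.

**What disagreed or came close:**
- The reported tool point lies about 42 mm beyond the real fingertips, seen in both the scene and wrist cameras. My first grasp therefore closed on air above the key; I corrected for the offset and the second grasp held.
- While I checked that the key was seated, the press peaked at a reading of 98 N on the z axis. The full wrist force was about 109 N, close under the 120 N limit.

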